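# Run the tube check from its push-button boxes

### The arm

A 6-joint arm with a two-finger parallel gripper is mounted at the origin on a cart in front of the work surface, level with it; the furniture and walls round the work are solid. World frame = base frame: x ahead of the robot, y to its left, z up, the work surface at z = 0. Lengths are in m, angles in rad, forces in N, time in s.
With the tool pointing down it reaches from about 0.25 to 0.725 m from the base axis. Payload 4 kg.
Tool frame: the origin (TCP) lies between the finger pads; the fingertips stand 8 mm ahead of it and the grasp point (between the pads) lies 11 mm behind it (bot.tip_reach is the distance from the TCP to the fingertips, in m); z points along the fingers, y is the line along which they close (so a half turn about z gives the same grasp; the last joint's range is limited). The gripper opens to 85 mm and grips with 20 to 120 N. Pads are 22 mm wide; open, the fingers measure 114 mm over their backs; the gripper's body (76 mm by 85 mm) begins 54 mm behind the grasp point. The pads swing forward as they close: fully open they stand 13 mm farther back than shut.
Start: joints at [1.245, 0.241, 0.005, 1.335, 0, 1.571], TCP at [0.16, 0.474, 0.239] pointing down, gripper open.
Joint ranges: [-2.72, 2.72], [-1.05, 1.87], [-1.09, 1.28], [-1.99, 2.15], [-1.42, 1.44], [-3.14, 3.14]. Speed limits (rad/s): [2.79, 2.79, 3.14, 3.14, 3.14, 3.14].

### API

Orientations are given as a unit quaternion [x, y, z, w].
In Python, from workcell import bot gives the robot as it stands.
- The arm moves only by the tool move_arm, never from a script. Its argument "deltas" is a list of rows, each a list of 7 numbers: the opening, from 0 (shut) to 1 (fully open), then the shift along the tool's x, y, z in mm, then the turn, a rotation vector about the tool's x, y, z in degrees. In form: [[gripper, tx, ty, tz, ax, ay, az], ...]. A call has 1 to 10 rows; each row shifts and turns the commanded pose from where the row before left it, along the tool's axes as they then stand; what a row does not reach is not made up. A row lasts 1/12 s, in which the tool goes at most 41.7 mm and 7.16 degrees, less where a joint would pass 70% of its speed; a pose out of reach is approached as far as the arm can. A call is refused whole if a number of a shift passes 41.7 or a number of a turn 7.16, either way. A call with a gripper value outside its range is refused whole. The fingers move at their own pace and stop on an object; the grip force is fixed at half the most. Time passes only in rows, so rows that do not move let the fingers close. It gives the time, the measured TCP pose, the force, the opening and the grip force at its end, in the units of the state.
- bot.get_obs(): the state, without advancing time (a new reading comes with each control period).
- bot.camera(name): name is "scene" or "top"; returns the picture (384x512x3 uint8, blue, green, red); there is no depth.
- bot.calibration(name): a dict with "K" (3x3 intrinsics, pixels), "position" and "orientation" of the camera in the world. Camera axes: x right, y down, z forward; pixel columns grow to the right and rows downward; lengths in m; the calibration is good to about 2 mm. A picture is of the moment at which its call begins. calibration takes no time and is no camera call.
- bot.job_done(): hands the job in; it is judged then, once.
Trained networks look in the newest picture that a camera, given by its name, has taken for a name from the list of things; names that differ only in an ending like _2 or _b are one class to them, and where a whole thing is asked for, a point or a joint stands for the part that bears it (a point fixed in the world has none). Each returns a list of dicts, best first, with "conf" (0 to 1); they miss things now and then, are a little off and sometimes report something else, mostly with a low value. They report only what shows in the picture. A call takes as long as a camera call. They do not tell look-alikes from the thing itself.
- bot.outline_of(query, camera): "pixels" (384x512 bool, what is visible of it) and "rect" ([left, top, width, height] in pixels, round what is visible of it).
The state is a dict: "clock": time; "joint_pos": joint angles; "joint_vel": joint speeds; "tau": joint torques, N m; "eef_pos": TCP position; "tool_rot": TCP orientation; "ft_force": force on the tool from outside, world axes, zero at the start; "ft_torque": the same for the moment, N m; "grip_width": finger opening in m; "grasp_force": force on a finger pad.
Only numpy, scipy, OpenCV 4.12 (cv2) and the standard library are available. Lean on these libraries where they do the work, as an engineer would, in place of code of your own. Each camera call takes 0.05 s, during which the arm holds its last target. There are 200 camera calls.

### The job

Start one run of the tube check with a fingertip: press in the blue key (clamp), then the yellow key (zero), then the green key (measure), in that order and each lightly, about half of the way down or a little more, where it stays, without ramming it against its stop. Do not press the red key (stop), and do not pick up or shift the boxes or the things lying round them. Finish with the hand clear.

Things in the scene. Friction and masses are not known exactly. Their poses are not given: they have to be found in the camera images.
- blue_box: free-standing push-button box with the blue key: white and grey square enclosure 66 x 66 mm, 44 mm high, with a steel collar (45 mm across) up to 48 mm; loose, about 0.5 kg, on rubber feet. Origin: centre of its underside, on the bench; z up. The four boxes are alike but for the key's colour.
- blue_top (a point): centre of the flat top of the blue key (round, 30 mm across), on the middle axis of its box; 70 mm above the bench while the key is out. It moves down with the key.
- blue_key (a joint): how far the blue key is pushed in, m: 0 out (as it starts), 0.016 fully in, against a hard stop, then still 6 mm proud of the collar. Starts to move at about 4 N, takes about 7 N at the end of its travel, and stays where it is left (does not spring back). More than 25 N on a box or key is too hard.
- yellow_box: free-standing push-button box with the yellow key: white and grey square enclosure 66 x 66 mm, 44 mm high, with a steel collar (45 mm across) up to 48 mm; loose, about 0.5 kg, on rubber feet. Origin: centre of its underside, on the bench; z up. The four boxes are alike but for the key's colour.
- yellow_top (a point): centre of the flat top of the yellow key (round, 30 mm across), on the middle axis of its box; 70 mm above the bench while the key is out. It moves down with the key.
- yellow_key (a joint): how far the yellow key is pushed in, m: 0 out (as it starts), 0.016 fully in, against a hard stop, then still 6 mm proud of the collar. Starts to move at about 4 N, takes about 7 N at the end of its travel, and stays where it is left (does not spring back). More than 25 N on a box or key is too hard.
- green_box: free-standing push-button box with the green key: white and grey square enclosure 66 x 66 mm, 44 mm high, with a steel collar (45 mm across) up to 48 mm; loose, about 0.5 kg, on rubber feet. Origin: centre of its underside, on the bench; z up. The four boxes are alike but for the key's colour.
- green_top (a point): centre of the flat top of the green key (round, 30 mm across), on the middle axis of its box; 70 mm above the bench while the key is out. It moves down with the key.
- green_key (a joint): how far the green key is pushed in, m: 0 out (as it starts), 0.016 fully in, against a hard stop, then still 6 mm proud of the collar. Starts to move at about 4 N, takes about 7 N at the end of its travel, and stays where it is left (does not spring back). More than 25 N on a box or key is too hard.
- red_box: free-standing push-button box with the red key: white and grey square enclosure 66 x 66 mm, 44 mm high, with a steel collar (45 mm across) up to 48 mm; loose, about 0.5 kg, on rubber feet. Origin: centre of its underside, on the bench; z up. The four boxes are alike but for the key's colour.
- red_top (a point): centre of the flat top of the red key (round, 30 mm across), on the middle axis of its box; 70 mm above the bench while the key is out. It moves down with the key.
- red_key (a joint): how far the red key is pushed in, m: 0 out (as it starts), 0.016 fully in, against a hard stop, then still 6 mm proud of the collar. Starts to move at about 4 N, takes about 7 N at the end of its travel, and stays where it is left (does not spring back). More than 25 N on a box or key is too hard.
- wood_block: small brown wooden block, 30 x 39 x 44 mm, loose on the bench; origin at its underside; bystander
- loupe: black eye loupe, 35 mm across, 36 mm high, loose; origin at its underside; bystander
- plug_gauge_1: steel plug gauge with a green ring, 111 x 25 x 26 mm, lying along its x axis, loose; origin at its underside; bystander
There are look-alikes about, which are no part of the job. Leave any pink or purple look-alike of the green_box alone.

How it is judged:
On the way, in this order (a step that is already met when the one before it is completed fails the run):
1. the blue key is pushed in (value of joint blue_key above 0.006 m), for 0.1 s.
2. the yellow key is pushed in (value of joint yellow_key above 0.006 m), for 0.1 s.
3. the green key is pushed in (value of joint green_key above 0.006 m), for 0.1 s.
At the end, for the whole second after the job is handed in: The blue, yellow and green keys are each in by more than 6 of their 16 mm, the red key is out (less than 2 mm in), and every box and bystander is at rest within 12 mm of where it started (value of joint each of blue_key, yellow_key, green_key above 0.006 m and value of joint red_key below 0.002 m and distance of each of blue_box, yellow_box, green_box, red_box, wood_block, loupe, plug_gauge_1 from where it was at the start of the episode below 0.012 m and linear speed of each of blue_box, yellow_box, green_box, red_box below 0.02 m/s); the robot touches nothing.
It fails at once if the red key is pressed (2 mm or more) (value of joint red_key above 0.002 m).
It fails at once if a key is pressed out of order (3 mm or more while the one before it is less than 6 mm in) ((value of joint yellow_key above 0.003 m and value of joint blue_key below 0.006 m) or (value of joint green_key above 0.003 m and value of joint yellow_key below 0.006 m)).
It fails at once if a box is pushed harder than 25 N (contact force between any of the fingers, the arm and blue_box above 25 N or contact force between any of the fingers, the arm and yellow_box above 25 N or contact force between any of the fingers, the arm and green_box above 25 N or contact force between any of the fingers, the arm and red_box above 25 N).
It fails at once if a box is shifted or lifted by more than 12 mm, or tipped (distance of any of blue_box, yellow_box, green_box, red_box from where it was at the start of the episode above 0.012 m or angle between any of blue_box, yellow_box, green_box, red_box's own z axis and vertical above 0.15 rad).
It fails at once if a bystander is shifted or lifted by more than 12 mm (distance of any of wood_block, loupe, plug_gauge_1 from where it was at the start of the episode above 0.012 m).
It also fails if it takes over 40 s, if anything falls off the work surface, if the arm or the gripper's body presses on something with over 40 N, if the wrist force passes 120 N, or if a joint passes its speed limit or range.

## Working session

There is one attempt and no reset: what is moved stays moved. The work goes in short steps, Python scripts to look and compute and a tool call to move; the robot and the scene stay as the last step left them, time stands still between calls to the robot, and variables do not carry over. Pictures are saved under pics/ and viewed, at most 10 in all, crops included, and the job is handed in when it is done.

Besides the shell and the picture viewer there is one more tool, called after "Emit:" in YAML: its name, and indented under it one key for each argument. move_arm: Moves the arm, as the interface text tells. Its arguments: {"type":"object","properties":{"deltas":{"type":"array","items":{"type":"array","items":{"type":"number"}}}},"required":["deltas"]}

```bash
mkdir -p pics; python3 - <<'E'
from workcell import bot
import cv2
for c in("top","scene"):
    im=bot.camera(c); cv2.imwrite(f"pics/{c}1.png",im)
    k=bot.calibration(c); print(c,k)
    for n in("blue","yellow","green","red"):
        for q in (n+"_box",n+"_key"):
            for d in bot.outline_of(q,c)[:3]: print(q,round(d["conf"],2),d["rect"])
o=bot.get_obs(); print(o["eef_pos"],o["tool_rot"],o["clock"],bot.tip_reach)
E
```

```text
top {'K': array([[392.33434668,   0.        , 256.40124033],
       [  0.        , 392.33434668, 196.7179129 ],
       [  0.        ,   0.        ,   1.        ]]), 'position': array([ 0.31245854, -0.09978357,  1.20858494]), 'orientation': array([-0.68223346,  0.72429418, -0.07168558,  0.06940191])}
blue_box 0.85 [154.2, 219.9, 26.4, 19.3]
blue_key 0.47 [157.1, 224.6, 8.7, 8.3]
yellow_box 0.69 [196.9, 215.2, 25.7, 22.3]
green_box 0.92 [338.1, 220.5, 29.6, 24.2]
green_box 0.67 [295.1, 205.1, 27.9, 27.2]
green_box 0.62 [257.5, 242.7, 22.2, 22.4]
green_key 0.65 [308.7, 167.4, 15.5, 14.6]
green_key 0.63 [306.3, 212.4, 9.1, 13.3]
green_key 0.61 [352.1, 226.9, 8.3, 7.7]
red_box 0.8 [240.6, 204.4, 28.0, 23.4]
scene {'K': array([[446.58516548,   0.        , 251.26213446],
       [  0.        , 446.58516548, 191.85643329],
       [  0.        ,   0.        ,   1.        ]]), 'position': array([-0.05165769, -0.4817983 ,  0.84586881]), 'orientation': array([ 0.81774004, -0.44725144,  0.16687049, -0.32159231])}
blue_box 0.59 [135.5, 163.3, 37.1, 34.3]
blue_key 0.43 [142.6, 164.0, 17.2, 14.9]
yellow_box 0.97 [176.9, 182.3, 38.1, 37.4]
yellow_key 0.49 [242.3, 199.8, 15.7, 14.3]
yellow_key 0.48 [184.4, 182.4, 18.8, 17.6]
yellow_key 0.41 [300.8, 236.2, 12.5, 19.6]
green_box 0.85 [212.1, 237.9, 42.7, 43.7]
green_box 0.69 [333.8, 274.1, 34.7, 49.4]
green_box 0.6 [283.4, 234.8, 41.4, 39.9]
green_key 0.82 [346.6, 278.7, 19.5, 17.6]
green_key 0.77 [339.3, 206.9, 7.8, 12.9]
green_key 0.57 [299.2, 236.4, 14.8, 17.5]
red_box 0.95 [230.2, 200.5, 38.7, 38.7]
red_box 0.5 [235.4, 137.9, 22.5, 28.5]
red_key 0.44 [241.2, 201.7, 12.6, 12.5]
[0.16004331 0.4737159  0.23932289] [ 1.62181558e-01  9.86760934e-01  3.04891487e-05 -6.43013867e-07] 0.9 0.008
```

```bash
python3 - <<'E'
import cv2,numpy as np
a=cv2.imread("pics/top1.png")[150:290,110:390]; b=cv2.imread("pics/scene1.png")[120:340,110:410]
cv2.imwrite("pics/t2.png",cv2.resize(a,None,fx=2.85,fy=2.85,interpolation=2))
cv2.imwrite("pics/s2.png",cv2.resize(b,None,fx=2.66,fy=2.66,interpolation=2))
E
```

```text
(no output)
```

View pics/t2.png

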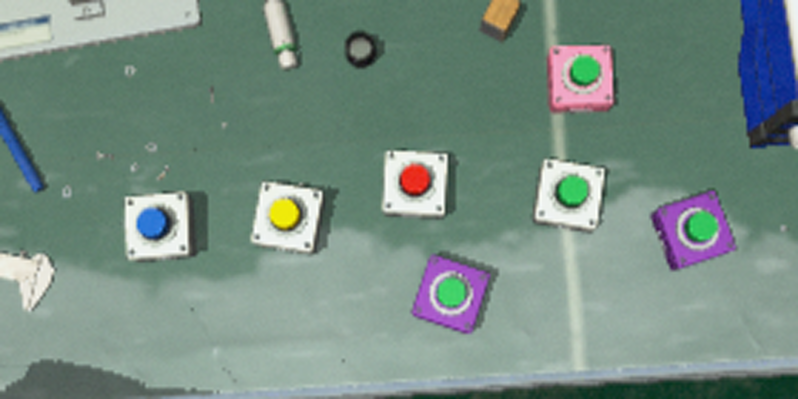

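View pics/s2.png

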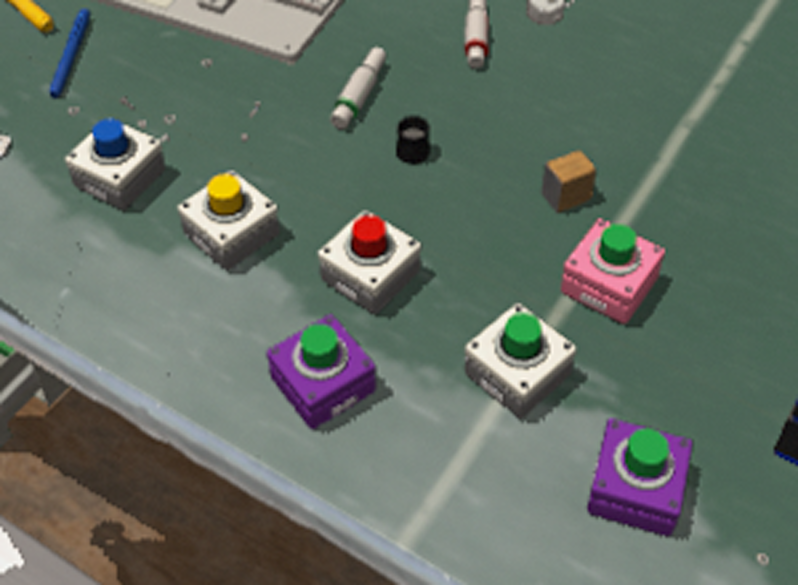

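The white boxes are, in the top crop: blue (152,222), yellow (285,212), red (415,179) and green (573,190). The pink box (583,70) and the purple ones (450,292 and 700,226) are look-alikes. Next I fit the key cylinders to their colour blobs in both views.

```bash
cat > fit.py <<'E'
import cv2,numpy as np
from workcell import bot
from scipy.optimize import least_squares
from scipy.spatial.transform import Rotation as R
C={c:bot.calibration(c) for c in("top","scene")}
def proj(c,P):
    k=C[c]; q=R.from_quat(k["orientation"]).inv().apply(P-k["position"]); q=q@k["K"].T; return q[:,:2]/q[:,2:]
seed={"top":dict(blue=(152,222),yellow=(285,212),red=(415,179),green=(573,190)),
"scene":dict(blue=(110,138),yellow=(225,195),red=(370,237),green=(522,335))}
t=np.linspace(0,6.283,60,endpoint=False)
def cen(c,xy,top=.07):
    P=np.vstack([np.c_[xy[0]+.015*np.cos(t),xy[1]+.015*np.sin(t),0*t+z] for z in(.049,top)])
    h=cv2.convexHull(proj(c,P).astype(np.float32)); m=cv2.moments(h); return np.array([m["m10"]/m["m00"],m["m01"]/m["m00"]]),m["m00"]
def blob(c,n,im):
    s=seed[c][n]; s=(110+s[0]/2.85,150+s[1]/2.85) if c=="top" else (110+s[0]/2.66,120+s[1]/2.66)
    hsv=cv2.cvtColor(im,cv2.COLOR_BGR2HSV); h0=dict(blue=107,yellow=27,red=0,green=67)[n]
    d=np.abs((hsv[...,0].astype(int)-h0+90)%180-90); m=((d<14)&(hsv[...,1]>120)&(hsv[...,2]>50)).astype(np.uint8)
    _,l,st,ce=cv2.connectedComponentsWithStats(m,connectivity=4); i=l[int(s[1]),int(s[0])]; return ce[i]+0,st[i,4]
def fit(ims,cams=("top","scene"),names=("blue","yellow","red","green")):
    for n in names:
        B={c:blob(c,n,ims[c]) for c in cams}
        for cs in [cams]+[(c,) for c in cams]:
            r=least_squares(lambda x:np.concatenate([cen(c,x)[0]-B[c][0] for c in cs]),[.4,0])
            print(n,cs,r.x.round(4),np.round(r.fun,2),[(int(B[c][1]),round(cen(c,r.x)[1])) for c in cs])
if __name__=="__main__": fit({c:cv2.imread(f"pics/{c}1.png") for c in C})
E
python3 fit.py
```

```text
blue ('top', 'scene') [0.4691 0.17  ] [-0.31 -0.45 -0.02  0.55] [(95, 101), (144, 154)]
blue ('top',) [0.4677 0.1691] [-0. -0.] [(95, 101)]
blue ('scene',) [0.4706 0.1713] [-0. -0.] [(144, 154)]
yellow ('top', 'scene') [0.4699 0.0334] [-0.25 -0.23  0.09  0.41] [(91, 94), (169, 167)]
yellow ('top',) [0.4692 0.0327] [0. 0.] [(91, 94)]
yellow ('scene',) [0.4709 0.0344] [-0. -0.] [(169, 167)]
red ('top', 'scene') [ 0.498  -0.1033] [-0.21 -0.33 -0.03  0.5 ] [(92, 91), (175, 178)]
red ('top',) [ 0.497  -0.1039] [0. 0.] [(92, 91)]
red ('scene',) [ 0.4993 -0.1025] [ 0. -0.] [(175, 177)]
green ('top', 'scene') [ 0.476  -0.2653] [-0.3  -0.2   0.13  0.39] [(86, 94), (182, 208)]
green ('top',) [ 0.4754 -0.2661] [-0. -0.] [(86, 94)]
green ('scene',) [ 0.4768 -0.2646] [ 0. -0.] [(182, 208)]
```

Emit:
move_arm:
  deltas:
    - [0,-25,-12,0,0,0,0]
    - [0,-25,-12,0,0,0,0]
    - [0,-25,-12,0,0,0,0]
    - [0,-25,-12,0,0,0,0]
    - [0,-25,-12,0,0,0,0]
    - [0,-25,-12,0,0,0,0]
    - [0,-25,-12,0,0,0,0]
    - [0,-25,-12,0,0,0,0]
    - [0,-25,-12,0,0,0,0]
    - [0,-25,-12,0,0,0,0]

```text
clock: 1.73
eef_pos: [0.3593, 0.2789, 0.2395]
tool_rot: [0.162, 0.987, 0.0, 0.0]
ft_force: [0.4, 0.4, -0.8]
grip_width: -0.0
grasp_force: 0.0
```

Emit:
move_arm:
  deltas:
    - [0,-25,-12,0,0,0,0]
    - [0,-25,-12,0,0,0,0]
    - [0,-25,-12,0,0,0,0]
    - [0,-25,-12,10,0,0,0]
    - [0,-25,-12,20,0,0,0]
    - [0,-15,-9,25,0,0,0]
    - [0,0,0,25,0,0,0]
    - [0,0,0,20,0,0,0]
    - [0,0,0,0,0,0,0]
    - [0,0,0,0,0,0,0]

```text
clock: 2.57
eef_pos: [0.4682, 0.1694, 0.1386]
tool_rot: [0.162, 0.987, -0.001, -0.001]
ft_force: [-0.2, 0.0, 0.8]
grip_width: -0.0001
grasp_force: 0.0
```

Emit:
move_arm:
  deltas:
    - [0,0,0,12,0,0,0]
    - [0,0,0,12,0,0,0]
    - [0,0,0,12,0,0,0]
    - [0,0,0,10,0,0,0]
    - [0,0,0,6,0,0,0]
    - [0,0,0,2,0,0,0]
    - [0,0,0,0,0,0,0]
    - [0,0,0,0,0,0,0]

```text
clock: 3.23
eef_pos: [0.4695, 0.1701, 0.086]
tool_rot: [0.162, 0.987, 0.0, 0.001]
ft_force: [0.3, 0.5, -1.2]
grip_width: -0.0001
grasp_force: 0.0
```

```bash
python3 - <<'E'
from workcell import bot
import cv2,numpy as np
o=bot.get_obs(); print(o["eef_pos"],o["ft_force"])
a=bot.camera("top")[200:260,125:205]; b=bot.camera("scene")[130:220,95:215]
cv2.imwrite("pics/c1.png",np.hstack([cv2.resize(a,(400,300),interpolation=2),cv2.resize(b,(400,300),interpolation=2)]))
E
```

```text
[0.4695263  0.1700801  0.08599586] [ 0.28828535  0.46692328 -1.1730779 ]
```

View pics/c1.png

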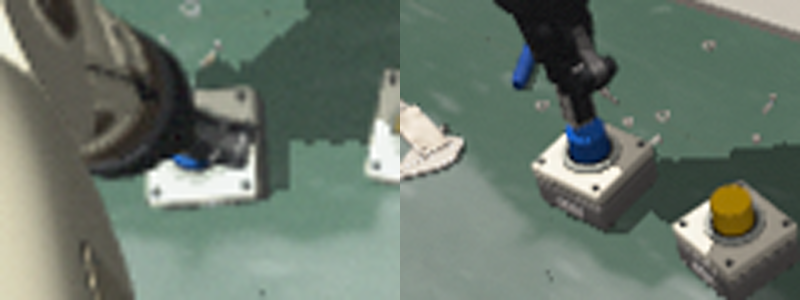

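The shut fingertip stands centred just above the blue key (scene half, about 585,125), not yet touching. I'll go down slowly.

Emit:
move_arm:
  deltas:
    - [0,0,0,2,0,0,0]
    - [0,0,0,2,0,0,0]
    - [0,0,0,2,0,0,0]
    - [0,0,0,2,0,0,0]
    - [0,0,0,2,0,0,0]
    - [0,0,0,2,0,0,0]
    - [0,0,0,0,0,0,0]

```text
clock: 3.92
eef_pos: [0.4691, 0.1698, 0.0731]
tool_rot: [0.162, 0.987, 0.0, 0.0]
ft_force: [0.2, -0.6, 1.1]
grip_width: 0.0
grasp_force: 0.5
```

Emit:
move_arm:
  deltas:
    - [0,0,0,2,0,0,0]
    - [0,0,0,0,0,0,0]
    - [0,0,0,0,0,0,0]

```text
clock: 4.17
eef_pos: [0.469, 0.1698, 0.0712]
tool_rot: [0.162, 0.987, -0.0, -0.0]
ft_force: [-0.2, -0.3, 2.5]
grip_width: 0.0004
grasp_force: 1.0
```

```bash
python3 - <<'E'
from workcell import bot
import cv2,numpy as np
for i in range(3):
    b=bot.camera("scene"); o=bot.get_obs(); print(o["eef_pos"],o["ft_force"])
b=b[130:220,95:215]
cv2.imwrite("pics/c2.png",cv2.resize(b,(800,600),interpolation=2))
E
```

```text
[0.46906398 0.16980487 0.07119533] [ 0.32729149 -0.37616999  0.85142406]
[0.46904976 0.16982905 0.07119408] [-0.36698975 -0.81702433  1.92505258]
[0.4690496  0.16980138 0.07120638] [-0.14006754 -0.15212849  1.52826086]
```

View pics/c2.png

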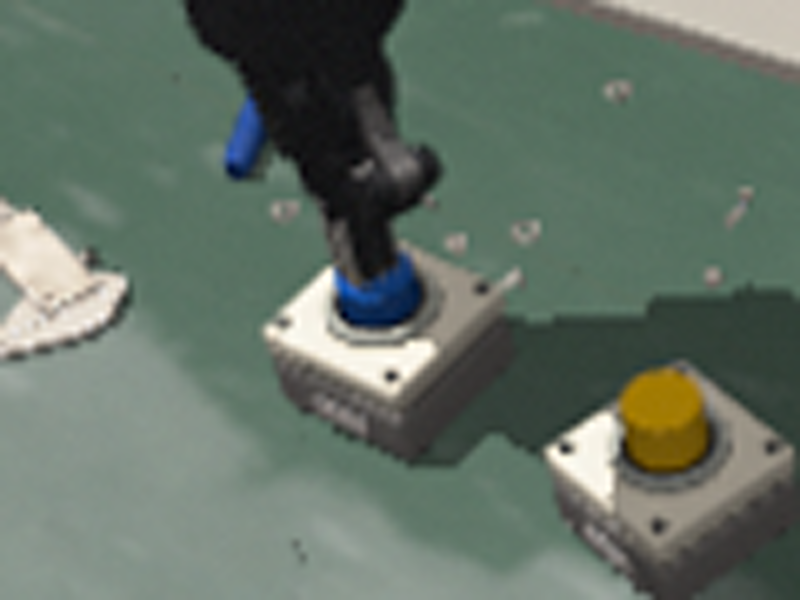

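The blue key visibly stands lower than the yellow one, so contact height matches the geometry (about 7 mm in). 3 mm more.

Emit:
move_arm:
  deltas:
    - [0,0,0,1,0,0,0]
    - [0,0,0,1,0,0,0]
    - [0,0,0,1,0,0,0]
    - [0,0,0,0,0,0,0]
    - [0,0,0,0,0,0,0]
    - [0,0,0,0,0,0,0]

```text
clock: 4.82
eef_pos: [0.469, 0.1698, 0.0683]
tool_rot: [0.162, 0.987, 0.0, 0.0]
ft_force: [-1.6, 0.7, 3.7]
grip_width: 0.0001
grasp_force: 1.9
```

Emit:
move_arm:
  deltas:
    - [0,0,0,-10,0,0,0]
    - [0,0,0,-20,0,0,0]
    - [0,0,0,-20,0,0,0]
    - [0,-7.4,-21.5,0,0,0,0]
    - [0,-7.4,-21.5,0,0,0,0]
    - [0,-7.4,-21.5,0,0,0,0]
    - [0,-7.4,-21.5,0,0,0,0]
    - [0,-7.4,-21.5,0,0,0,0]
    - [0,-7.4,-21.5,0,0,0,0]
    - [0,0,0,0,0,0,0]

```text
clock: 5.65
eef_pos: [0.4696, 0.0303, 0.1186]
tool_rot: [0.164, 0.986, -0.001, -0.0]
ft_force: [-1.0, 0.2, -0.8]
grip_width: 0.0001
grasp_force: 0.0
```

```bash
cat > depth.py <<'E'
import sys; from fit import *
n=sys.argv[1]; x0=np.array(eval(sys.argv[2]))
im=bot.camera("scene"); a0=blob("scene",n,cv2.imread("pics/scene1.png")); a=blob("scene",n,im)
print(a0,a,[(d,(cen("scene",x0,.07-d)[0]-cen("scene",x0)[0]).round(1),round(cen("scene",x0,.07-d)[1])) for d in(0,.006,.01,.016)], a[0]-a0[0])
print(bot.get_obs()["eef_pos"])
E
python3 depth.py blue '(.4691,.17)'
```

```text
(array([150.63888889, 171.21527778]), np.int32(144)) (array([151.01869159, 172.97196262]), np.int32(107)) [(0, array([0., 0.]), 154), (0.006, array([0.2, 0.9]), 132), (0.01, array([0.4, 1.4]), 118), (0.016, array([0.6, 2.3]), 96)] [0.3798027  1.75668484]
[0.46969546 0.03186273 0.11856281]
```

Blue is about 10 mm in. Now yellow: approach, then slow press.

Emit:
move_arm:
  deltas:
    - [0,0,0,10,0,0,0]
    - [0,0,0,12,0,0,0]
    - [0,0,0,10,0,0,0]
    - [0,0,0,4,0,0,0]
    - [0,0,0,2,0,0,0]
    - [0,0,0,0,0,0,0]

```text
clock: 6.2
eef_pos: [0.4696, 0.0339, 0.0801]
tool_rot: [0.162, 0.987, -0.0, -0.0]
ft_force: [-0.3, 0.2, 0.5]
grip_width: -0.0001
grasp_force: 0.0
```

Emit:
move_arm:
  deltas:
    - [0,0,0,1.5,0,0,0]
    - [0,0,0,2,0,0,0]
    - [0,0,0,2,0,0,0]
    - [0,0,0,2,0,0,0]
    - [0,0,0,2,0,0,0]
    - [0,0,0,1,0,0,0]
    - [0,0,0,0,0,0,0]
    - [0,0,0,0,0,0,0]

```text
clock: 6.87
eef_pos: [0.4705, 0.0336, 0.07]
tool_rot: [0.162, 0.987, 0.0, 0.001]
ft_force: [1.3, 2.2, 2.8]
grip_width: -0.0003
grasp_force: 1.6
```

Emit:
move_arm:
  deltas:
    - [0,0,0,1,0,0,0]
    - [0,0,0,1,0,0,0]
    - [0,0,0,0,0,0,0]
    - [0,0,0,0,0,0,0]
    - [0,0,0,0,0,0,0]

```text
clock: 7.28
eef_pos: [0.4704, 0.0336, 0.068]
tool_rot: [0.162, 0.987, 0.0, 0.001]
ft_force: [2.7, 3.1, 3.8]
grip_width: -0.0
grasp_force: 1.9
```

Emit:
move_arm:
  deltas:
    - [0,0,0,-10,0,0,0]
    - [0,0,0,-25,0,0,0]
    - [0,0,0,-30,0,0,0]
    - [0,0,0,-15,0,0,0]
    - [0,0,0,0,0,0,0]

```text
clock: 7.7
eef_pos: [0.4709, 0.0329, 0.1504]
tool_rot: [0.162, 0.987, -0.0, 0.002]
ft_force: [-0.0, -0.0, 0.4]
grip_width: 0.0001
grasp_force: 0.0
```

Emit:
move_arm:
  deltas:
    - [0,-10.1,-28.1,0,0,0,0]
    - [0,-10.1,-28.1,0,0,0,0]
    - [0,-10.1,-28.1,0,0,0,0]
    - [0,-10.1,-28.1,0,0,0,0]
    - [0,-10.1,-28.1,0,0,0,0]
    - [0,-10.1,-28.1,0,0,0,0]
    - [0,-10.1,-28.1,0,0,0,0]
    - [0,-10.1,-28.1,0,0,0,0]
    - [0,-10.1,-28.1,0,0,0,0]
    - [0,-10.1,-28.1,0,0,0,0]

```text
clock: 8.53
eef_pos: [0.4734, -0.2662, 0.1456]
tool_rot: [0.162, 0.987, 0.0, -0.003]
ft_force: [1.2, 0.6, -0.5]
grip_width: 0.0001
grasp_force: 0.0
```

Emit:
move_arm:
  deltas:
    - [0,0,0,0,0,0,0]
    - [0,0,0,0,0,0,0]

```text
clock: 8.7
eef_pos: [0.4736, -0.2661, 0.1456]
tool_rot: [0.164, 0.986, 0.001, -0.002]
ft_force: [-0.6, -0.0, 0.3]
grip_width: 0.0001
grasp_force: 0.0
```

```bash
python3 depth.py yellow '(.47,.0334)'
```

```text
(array([193.91715976, 192.66272189]), np.int32(169)) (array([194.42857143, 194.34920635]), np.int32(126)) [(0, array([0., 0.]), 167), (0.006, array([0.1, 0.9]), 145), (0.01, array([0.2, 1.4]), 130), (0.016, array([0.4, 2.3]), 108)] [0.51141167 1.68648446]
[ 0.47378091 -0.26492797  0.14584717]
```

Yellow is about 10–11 mm in. Now green.

Emit:
move_arm:
  deltas:
    - [0,-2,0.6,15,0,0,0]
    - [0,0,0,20,0,0,0]
    - [0,0,0,20,0,0,0]
    - [0,0,0,8,0,0,0]
    - [0,0,0,0,0,0,0]
    - [0,0,0,0,0,0,0]

```text
clock: 9.25
eef_pos: [0.4772, -0.2641, 0.0845]
tool_rot: [0.162, 0.987, 0.0, -0.001]
ft_force: [0.3, -0.1, -0.0]
grip_width: -0.0003
grasp_force: 0.0
```

```bash
python3 - <<'E'
from workcell import bot
import cv2,numpy as np
a=bot.camera("top")[190:250,270:350]; b=bot.camera("scene")[190:280,255:375]
cv2.imwrite("pics/c3.png",np.hstack([cv2.resize(a,(400,300),interpolation=2),cv2.resize(b,(400,300),interpolation=2)]))
print(bot.get_obs()["eef_pos"])
E
```

```text
[ 0.47841592 -0.26515458  0.08592298]
```

View pics/c3.png

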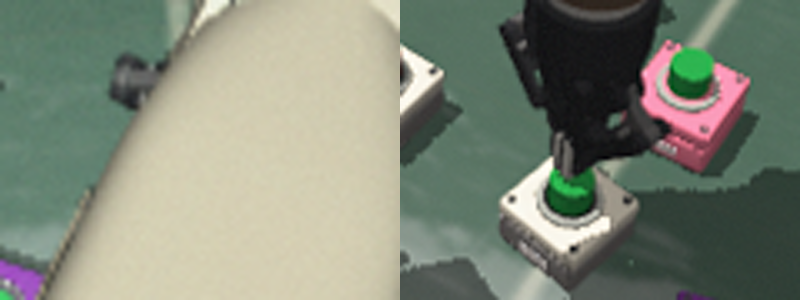

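The fingertip is over the green key (scene half, 570,180) on the white box, and clear of the pink one. Now the press.

Emit:
move_arm:
  deltas:
    - [0,1.5,-0.5,2,0,0,0]
    - [0,0,0,2,0,0,0]
    - [0,0,0,2,0,0,0]
    - [0,0,0,2,0,0,0]
    - [0,0,0,2,0,0,0]
    - [0,0,0,2,0,0,0]
    - [0,0,0,0,0,0,0]
    - [0,0,0,0,0,0,0]

```text
clock: 10.02
eef_pos: [0.4763, -0.2654, 0.0728]
tool_rot: [0.162, 0.987, -0.0, 0.0]
ft_force: [1.0, 0.6, 1.7]
grip_width: -0.0003
grasp_force: 1.0
```

Emit:
move_arm:
  deltas:
    - [0,0,0,1.5,0,0,0]
    - [0,0,0,1.5,0,0,0]
    - [0,0,0,1,0,0,0]
    - [0,0,0,1,0,0,0]
    - [0,0,0,0,0,0,0]
    - [0,0,0,0,0,0,0]
    - [0,0,0,0,0,0,0]

```text
clock: 10.6
eef_pos: [0.4763, -0.2654, 0.0679]
tool_rot: [0.162, 0.987, -0.0, 0.0]
ft_force: [0.5, -0.7, 3.7]
grip_width: -0.0002
grasp_force: 1.8
```

Emit:
move_arm:
  deltas:
    - [0,0,0,-10,0,0,0]
    - [0,0,0,-25,0,0,0]
    - [0,0,0,-35,0,0,0]
    - [0,0,0,-35,0,0,0]
    - [0,0,0,-35,0,0,0]
    - [0,0,0,-10,0,0,0]
    - [0,0,0,0,0,0,0]
    - [0,0,0,0,0,0,0]
    - [0,0,0,0,0,0,0]
    - [0,0,0,0,0,0,0]

```text
clock: 11.43
eef_pos: [0.4748, -0.2644, 0.2154]
tool_rot: [0.162, 0.987, 0.001, -0.002]
ft_force: [0.1, 0.8, 0.1]
grip_width: -0.0
grasp_force: 0.0
```

```bash
python3 depth.py green '(.476,-.2653)'; python3 depth.py red '(.498,-.1033)'; python3 depth.py blue '(.4691,.17)'; python3 - <<'E'
from workcell import bot
import cv2
cv2.imwrite("pics/s3.png",cv2.resize(bot.camera("scene")[120:340,110:410],None,fx=2.66,fy=2.66,interpolation=2))
E
```

```text
(array([305.80769231, 245.81868132]), np.int32(182)) (array([305.58389262, 247.22818792]), np.int32(149)) [(0, array([0., 0.]), 208), (0.006, array([-0.1,  0.8]), 184), (0.01, array([-0.2,  1.4]), 168), (0.016, array([-0.3,  2.2]), 144)] [-0.22379969  1.4095066 ]
[ 0.47489162 -0.26456608  0.21552058]
(array([248.37142857, 208.30857143]), np.int32(175)) (array([248.32022472, 208.40449438]), np.int32(178)) [(0, array([0., 0.]), 178), (0.006, array([0. , 0.9]), 155), (0.01, array([0. , 1.4]), 140), (0.016, array([0.1, 2.3]), 118)] [-0.05120385  0.09592295]
[ 0.47508785 -0.26466538  0.21581917]
(array([150.63888889, 171.21527778]), np.int32(144)) (array([151.05555556, 173.00925926]), np.int32(108)) [(0, array([0., 0.]), 154), (0.006, array([0.2, 0.9]), 132), (0.01, array([0.4, 1.4]), 118), (0.016, array([0.6, 2.3]), 96)] [0.41666667 1.79398148]
[ 0.47532226 -0.26479878  0.21616508]
```

View pics/s3.png

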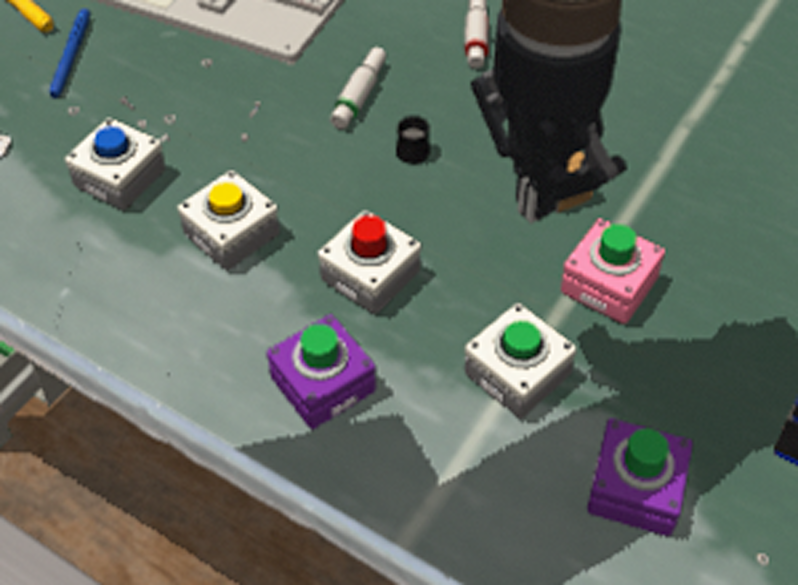

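The blue (110,140), yellow (227,198) and green (522,340) keys are about 10 mm in. Red (370,237) is still out, nothing has shifted, and the hand is clear.

```bash
python3 -c "
from workcell import bot
print(bot.job_done())"
```

```text
the job is handed in; nothing more can be done
None
```

I pressed the blue, yellow and green keys in that order, each about 10 mm in by the camera; red is still out, nothing visibly shifted, the hand is clear, and the job is handed in, with no verdict returned.

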